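# Click the filter slide to its third detent and switch the lamp

### The arm

A 6-joint arm with a two-finger parallel gripper is mounted at the origin on a cart in front of the work surface, level with it; the furniture and walls round the work are solid. World frame = base frame: x ahead of the robot, y to its left, z up, the work surface at z = 0. Lengths are in m, angles in degrees, forces in N, time in s.
With the tool pointing down it reaches from about 0.4 to 0.825 m from the base axis. Payload 7 kg.
Tool frame: the origin (TCP) lies on the centre line of the jaws, within the pads' length; the fingertips stand 19 mm ahead of it and the grasp point (between the pads) is the TCP; z points along the fingers, y is the line along which they close (so a half turn about z gives the same grasp; the last joint's range is limited). The gripper opens to 88 mm and grips with 3 to 60 N. Pads are 19 mm wide; open, the fingers measure 130 mm over their backs; the gripper's body (78 mm by 193 mm) begins 47 mm behind the grasp point.
Start: joints at [-59.639, 20.546, 0.682, 0, -70.136, -16.507], TCP at [0.162, -0.655, 0.246] pointing down, gripper open.
Joint ranges: [-176.03, 176.03], [-82.01, 121.73], [-58.28, 71.71], [-173.87, 95.51], [-174.79, -0.11], [-173.66, 173.66]. Speed limits (degrees/s): [136.94, 136.94, 172.46, 180, 180, 180].

### API

Orientations are given as [roll, pitch, yaw] about the fixed x, y, z axes, in that order (R = Rz(yaw) Ry(pitch) Rx(roll)).
In Python, from plant import * gives the robot as it stands. The module is installed in compiled form; this text tells all that it offers.
- The arm moves only by the tool play_rows, never from a script. Its argument "deltas" is a list of rows, each a list of 6 numbers: the shift along the world's x, y, z scaled (see below), then the turn, a rotation vector about the world's x, y, z scaled (see below). A call has 1 to 10 rows; each row shifts and turns the commanded pose from where the row before left it; what a row does not reach is not made up. The controller multiplies each number of a shift by 800 mm and each number of a turn by 180 degrees. A row lasts 1/10 s, in which the tool goes at most 50 mm and 8.59 degrees, less where a joint would pass 70% of its speed; a pose out of reach is approached as far as the arm can. A call with a number of a shift or a turn outside -1 to 1 is refused whole. A call with a gripper value outside its range is refused whole. "gripper" is the gripper command: -1 is shut, 1 is fully open, values between are in proportion, set as the call begins (left out, the last holds). The fingers move at their own pace and stop on an object; the grip force is fixed at half the most. Time passes only in rows, so rows that do not move let the fingers close. It gives the time, the measured TCP pose, the force, the opening and the grip force at its end, in the units of the state.
- get_obs(): the state, without advancing time (a new reading comes with each control period).
- snapshot(name): name is "scene" or "top"; returns (picture, depth): 384x512x3 uint8, blue, green, red; 384x512 float32, m along the optical axis (not along the pixel's ray), 0 where there is no reading.
- camera_model(name): a dict with "fx", "fy", "cx", "cy" (pixels), "k1" (the pictures are not rectified: a ray, as slopes to the right and down, at radius r is drawn at 1 + k1 r^2 times it, then the intrinsics apply), "world_to_cam" (4x4, takes a point from world to camera coordinates). Camera axes: x right, y down, z forward; pixel columns grow to the right and rows downward; lengths in m; the calibration is good to about 2 mm. A picture is of the moment at which its call begins. camera_model takes no time and is no camera call.
- close_job(): hands the job in; it is judged then, once.
The state is a dict: "clock": time; "joint_pos": joint angles; "qvel": joint speeds; "tau": joint torques, N m; "tool_pos": TCP position; "orientation": TCP orientation; "force": force on the tool from outside, world axes, zero at the start; "moment": the same for the moment, N m; "opening": finger opening in m; "gripper_force": force on a finger pad.
Only numpy, scipy, OpenCV 4.12 (cv2) and the standard library are available. Lean on these libraries where they do the work, as an engineer would, in place of code of your own. Each camera call takes 0.05 s, during which the arm holds its last target. There are 200 camera calls.

### The job

The orange lever of the grey filter changer is parked at the end of its slot away from the green button. With a fingertip gently push the lever along its slot, counting the clicks, and leave it sitting in the third click from the parked position (never let it run on to the fourth); then press the green lamp button right down and let it come up again. Only push and press, do not pinch or force the lever, and leave the ring gauge, the loupe and the eraser where they are.

Things in the scene. Friction and masses are not known exactly. Their poses are not given: they have to be found in the camera images.
- filter_changer: fixed grey box with flat aluminium top, 120 (x) x 240 (y) x 45 (z) mm; origin at the centre of its underside; y runs along the slot from the parked end to the green button. Slot at x = -28 mm, six index marks 14 mm apart beside it. At x = +28 mm a filter track moves with the lever under a black ring (12 mm above the top). Top clear at y = -120 to -50 mm, behind the parked lever
- filter_lever (a joint): travel of the orange lever along the changer's +y, in m: 0 = parked, then detents (clicks) at 0.014, 0.028, 0.042 (third), 0.056, 0.070; end stops 3 mm beyond first and last. Between two detents the resistance rises to 3 to 7 N a quarter of the way, falls to nothing half-way, and past that the lever snaps ahead of the finger into the next detent
- lever_tab (a point): point on the orange lever's middle line, 26 mm above the changer's top, 71 mm above the bench; moves with it. The lever is an upright tab 26 mm wide (changer's x) and 10 mm thick (along the travel; 12 mm at its cap), its top 41 mm above the changer's top. Parked it is at x = -28, y = -45 mm of the changer
- lamp_button (a joint): travel of the green spring push button, in m: 0 = up, 0.006 = fully down (pressed straight down, about 5 N)
- lamp_button_top (a point): centre of the top of the green round button, 26 mm across, in a black housing at x = -28, y = +78 mm of the changer
- ring_gauge: loose steel ring 58 mm across, 18 mm high, bystander; origin under its centre
- loupe: loose black eye loupe 41 mm across, 31 mm high, bystander; origin under its centre
- eraser: loose blue and white eraser 21 x 46 x 12 mm, bystander; origin under its centre

How it is judged (in metres and radians):
On the way, in this order (a step that is already met when the one before it is completed fails the run):
1. the lever rests in the third detent, let go (value of joint filter_lever between 0.039 and 0.045 m and contact force between the fingers and filter_lever below 0.3 N), for 0.2 s.
2. the green button is pressed right down (value of joint lamp_button above 0.0045 m), for 0.05 s.
At the end, for the whole second after the job is handed in: the lever rests in the third detent (joint 0.042 m, within 3 mm), the button is up again and the bystanders are within 15 mm of their starts (value of joint filter_lever between 0.039 and 0.045 m and value of joint lamp_button below 0.0015 m and distance of each of ring_gauge, loupe, eraser from where it was at the start of the episode below 0.015 m); the robot touches nothing.
It fails at once if the lever runs over the hump towards the fourth detent (more than 9 mm past the third) (value of joint filter_lever above 0.051 m).
It fails at once if the button is pressed while the lever is not in the third detent (value of joint lamp_button above 0.003 m and not (value of joint filter_lever between 0.039 and 0.045 m)).
It fails at once if the lever is pinched or forced (more than 25 N between fingers and lever) (contact force between the fingers and filter_lever above 25 N).
It fails at once if a bystander is shoved more than 15 mm or lifted (distance of any of ring_gauge, loupe, eraser from where it was at the start of the episode above 0.015 m).
It also fails if it takes over 67 s, if anything falls off the work surface, if the arm or the gripper's body presses on something with over 40 N, if the wrist force passes 120 N, or if a joint passes its speed limit or range.

## Working session

There is one attempt and no reset: what is moved stays moved. The work goes in short steps, Python scripts to look and compute and a tool call to move; the robot and the scene stay as the last step left them, time stands still between calls to the robot, and variables do not carry over. Pictures are saved under pics/ and viewed, at most 10 in all, crops included, and the job is handed in when it is done.

Besides the shell and the picture viewer there is one more tool, called after ">>>" as name(argument=value, ...), one argument or row to a line, values as JSON. play_rows: Moves the arm, as the interface text tells. Its arguments: {"type":"object","properties":{"deltas":{"type":"array","items":{"type":"array","items":{"type":"number","minimum":-1,"maximum":1}}},"gripper":{"type":"number"}},"required":["deltas"]}

```bash
mkdir -p pics; cat > h.py <<'E'
import numpy as np, cv2
from plant import *
def ray(c,u,v):
    K=np.array([[c['fx'],0,c['cx']],[0,c['fy'],c['cy']],[0,0,1.]])
    p=cv2.undistortPoints(np.array([[[u,v]]],float),K,np.array([c['k1'],0,0,0.]))[0,0]
    T=np.array(c['world_to_cam']);R=T[:3,:3];return -R.T@T[:3,3],R.T@np.array([p[0],p[1],1.])
def onz(c,u,v,z):
    o,d=ray(c,u,v);return o+d*(z-o[2])/d[2]
def blobs(im,lo,hi,c,zs,amin=30):
    m=cv2.inRange(cv2.cvtColor(im,cv2.COLOR_BGR2HSV),lo,hi)
    n,_,st,ce=cv2.connectedComponentsWithStats(m)
    for i in range(1,n):
        if st[i,4]>=amin: print(st[i],ce[i].round(1),[onz(c,*ce[i],z).round(4) for z in zs])
E
python3 - <<'E'
from h import *
for n in("scene","top"):
    im,d=snapshot(n);cv2.imwrite(f"pics/{n}0.png",im);np.save(f"{n}d.npy",d);c=camera_model(n)
    print(n,ray(c,256,192))
    print("orange");blobs(im,(5,130,80),(20,255,255),c,[.086])
    print("green");blobs(im,(45,100,50),(85,255,255),c,[.06])
print(get_obs())
E
```

```text
scene (array([-0.09431446, -0.95590885,  0.54831966]), array([ 0.49199234,  0.69441537, -0.52548003]))
orange
[262 184   8  13  76] [266.  189.7] [array([ 0.3584, -0.3497,  0.086 ])]
green
[173  60   6   6  30] [175.9  62.3] [array([0.6636, 0.6131, 0.06  ])]
[  179    99   216   285 12202] [260.  316.5] [array([ 0.1735, -0.5816,  0.06  ])]
[356 144  35  12 245] [373.6 149.6] [array([ 0.692 , -0.3248,  0.06  ])]
[442 232  13   7  57] [448.  234.7] [array([ 0.5463, -0.6304,  0.06  ])]
[443 239  13  10  49] [447.8 243.8] [array([ 0.5237, -0.6456,  0.06  ])]
[350 250   6   9  30] [353.2 254.5] [array([ 0.3751, -0.565 ,  0.06  ])]
[449 252  27  20 293] [462.4 261.4] [array([ 0.5032, -0.6886,  0.06  ])]
[468 271  12   6  33] [475.4 273.3] [array([ 0.4943, -0.7188,  0.06  ])]
[ 468  279   44   51 1126] [490.1 303.7] [array([ 0.4521, -0.7712,  0.06  ])]
[370 285   9  10  55] [374.2 289. ] [array([ 0.3413, -0.6415,  0.06  ])]
[325 317  46   6 150] [352.2 320.3] [array([ 0.2704, -0.6653,  0.06  ])]
[446 328  36  26 586] [463.6 340.7] [array([ 0.3609, -0.7859,  0.06  ])]
[322 364  20  20 218] [
[... 1104 characters left out ...]
81, -0.6389,  0.06  ])]
{'clock': 0.1, 'joint_pos': array([-5.96397494e+01,  2.05882790e+01,  6.38816765e-01, -1.80498461e-02,
       -7.01348582e+01, -1.65083349e+01]), 'qvel': array([-0.0260971 , -0.06339375,  0.09995352,  0.04252715, -0.02576447,
       -0.00967173]), 'tau': array([-6.90036304e-04, -5.84159982e+01,  2.93753707e+01,  7.01567486e+00,
        1.02240464e-02, -6.05312903e-05]), 'tool_pos': array([ 0.16150229, -0.65497648,  0.24470309]), 'orientation': array([ 1.79914333e+02, -7.69296249e-03, -1.66154224e+02]), 'force': array([-0.55271535,  0.26089214,  0.38614591]), 'moment': array([ 0.03346562,  0.0115099 , -0.03882455]), 'gripper_force': 0.0, 'opening': 0.08745586846605845}
```

View pics/top0.png

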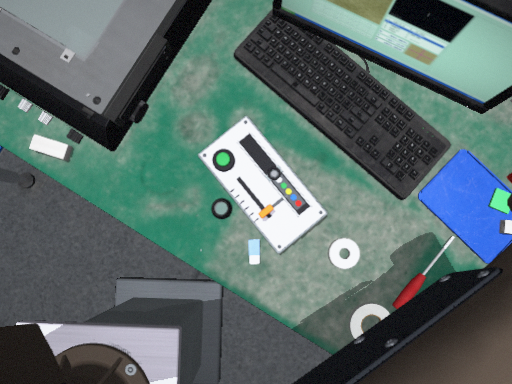

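View pics/scene0.png

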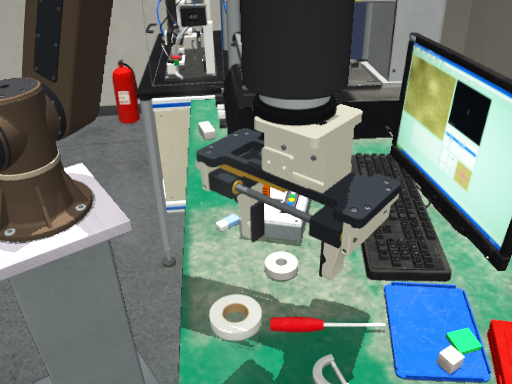

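The top view shows the changer lying diagonally. The orange lever is at (266,211), the green button at (223,159), the loupe at (221,208), the eraser at (254,251) and the ring at (344,253). Next I refine the yaw and the heights.

```bash
python3 - <<'E'
from h import *
im=cv2.imread("pics/top0.png");d=np.load("topd.npy");c=camera_model("top")
m=cv2.inRange(cv2.cvtColor(im,cv2.COLOR_BGR2HSV),(0,0,170),(179,45,255))
m[:, :190]=0;m[:,325:]=0;m[:110]=0;m[258:]=0
m=cv2.morphologyEx(m,cv2.MORPH_CLOSE,np.ones((25,25)))
n,l,st,ce=cv2.connectedComponentsWithStats(m);i=1+np.argmax(st[1:,4])
cn=cv2.findContours((l==i).astype('u1'),0,1)[0][0][:,0]
P=np.array([onz(c,*p,.045)[:2] for p in cn.astype(float)],np.float32)
r=cv2.minAreaRect(P);print(r)
ctr=np.array(r[0])
T=np.array(c['world_to_cam'])
def pt(u,v):
    o,k=ray(c,u,v);return o+k*d[int(v),int(u)]
for u,v in[(223,159),(220,157),(213,152),(232,168),(223,171),(234,158),(266,210),(264,210),(268,208),(240,128),(250,200)]: print(u,v,pt(u,v).round(4))
b=onz(c,222.5,158.7,.06)[:2]
y=b-onz(c,265.6,210.8,.086)[:2];print("yaw slot",np.degrees(np.arctan2(y[1],y[0])))
cv2.imwrite("pics/crop.png",cv2.resize(im[105:265,190:350],None,fx=3.7,fy=3.7,interpolation=2))
E
```

```text
((0.4051835238933563, -0.29786550998687744), (0.2544519901275635, 0.1751384437084198), 44.89887237548828)
223 159 [ 0.4647 -0.2383  0.0682]
220 157 [ 0.4682 -0.2328  0.0686]
213 152 [ 0.4807 -0.2173  0.0464]
232 168 [ 0.452  -0.2534  0.0435]
223 171 [ 0.4455 -0.2372  0.0477]
234 158 [ 0.4685 -0.2575  0.0587]
266 210 [ 0.3738 -0.3183  0.0881]
264 210 [ 0.3737 -0.3149  0.0888]
268 208 [ 0.3775 -0.3217  0.0865]
240 128 [ 0.5269 -0.2661  0.0469]
250 200 [ 0.3933 -0.2885  0.0457]
yaw slot 40.760122368915674
```

View pics/crop.png

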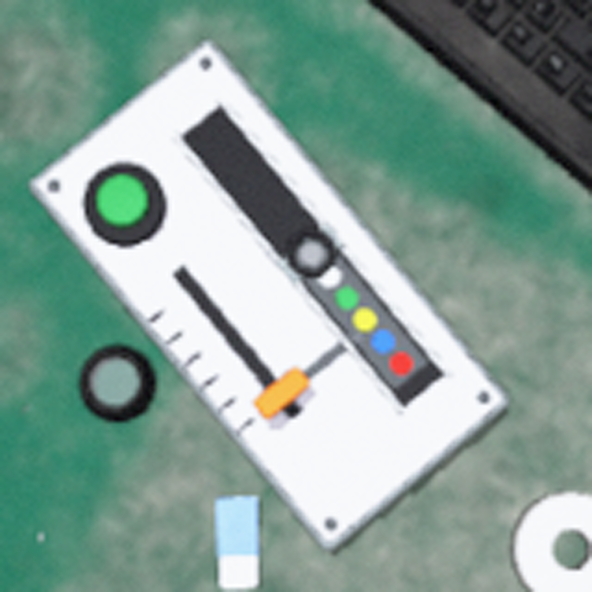

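The crop shows the lever cap at crop (282,393) and the button at (121,201), with the screw heads at the four corners. The button stands about 9 mm above its housing, so the closed fingertips can press it.

```bash
python3 - <<'E'
from h import *
c=camera_model("top")
f=lambda u,v,z:onz(c,190+(u+.5)/3.7-.5,105+(v+.5)/3.7-.5,z)[:2]
a,b,e,g=[f(*p,.045) for p in[(205.5,64),(54.5,187),(484,398),(331,524)]]
Y=(a+b-e-g);Y/=np.linalg.norm(Y);X=np.array([Y[1],-Y[0]]);o=(a+b+e+g)/4
print("yaw y",np.degrees(np.arctan2(Y[1],Y[0])),Y,"centre",o, np.linalg.norm(a-e),np.linalg.norm(b-g))
for n,p in dict(lever=f(282,393,.086),button=f(121,201,.068)).items(): print(n,p,[(p-o)@X,(p-o)@Y])
L=o-.028*X-.045*Y;B=o-.028*X+.078*Y;print("L",L,"B",B)
s=get_obs()['tool_pos'];t=o-.028*X-.080*Y;print("start pt",t,"shift",t-s[:2])
E
```

```text
yaw y 40.96843520379848 [0.75507089 0.65564315] centre [ 0.4246077  -0.30966132] 0.2179750559772277 0.21756830676259586
lever [ 0.3724121  -0.31812432] [np.float64(-0.027831524436070437), np.float64(-0.044960088433249876)]
button [ 0.46479413 -0.23712882] [np.float64(-0.02841922372224709), np.float64(0.0778990386180513)]
L [ 0.3722715  -0.31802328] B [ 0.46514522 -0.23737917]
start pt [ 0.34584402 -0.34097079] shift [0.18434173 0.31400569]
```

>>> play_rows(
  deltas=[
    [0.0288, 0.0491, 0, 0, 0, 0.0215],
    [0.0288, 0.0491, 0, 0, 0, 0.0215],
    [0.0288, 0.0491, 0, 0, 0, 0.0215],
    [0.0288, 0.0491, 0, 0, 0, 0.0215],
    [0.0288, 0.0491, 0, 0, 0, 0.0215],
    [0.0288, 0.0491, 0, 0, 0, 0.0215],
    [0.0288, 0.0491, 0, 0, 0, 0.0215],
    [0.0288, 0.0491, 0, 0, 0, 0],
    [0, 0, 0, 0, 0, 0],
    [0, 0, 0, 0, 0, 0],
  ],
  gripper=-1,
)

```text
clock: 1.1
tool_pos: [0.3465, -0.3401, 0.2456]
orientation: [-180.0, 0.0, -138.9]
force: [1.3, -0.4, 0.4]
opening: 0.0133
gripper_force: 0.0
```

>>> play_rows(
  deltas=[
    [-0.0008, -0.001, -0.0415, 0, 0, 0],
    [0, 0, -0.0415, 0, 0, 0],
    [0, 0, -0.0415, 0, 0, 0],
    [0, 0, -0.0415, 0, 0, 0],
    [0, 0, -0.0415, 0, 0, 0],
    [0, 0, 0, 0, 0, 0],
    [0, 0, 0, 0, 0, 0],
  ],
)

```text
clock: 1.8
tool_pos: [0.3446, -0.3427, 0.0797]
orientation: [179.9, -0.1, -139.1]
force: [-0.4, -0.5, 0.6]
opening: 0.0003
gripper_force: 0.0
```

```bash
python3 - <<'E'
from h import *
im,d=snapshot("top");cv2.imwrite("pics/c2.png",cv2.resize(im[105:265,190:350],None,fx=3.7,fy=3.7,interpolation=2))
blobs(im,(5,130,80),(20,255,255),camera_model("top"),[.086])
print(get_obs()['tool_pos'],get_obs()['force'],get_obs()['opening'])
E
```

```text
[ 0.34558555 -0.34294456  0.08062204] [ 0.09877407 -1.16856632  0.80361173] 0.0005782094215494493
```

View pics/c2.png

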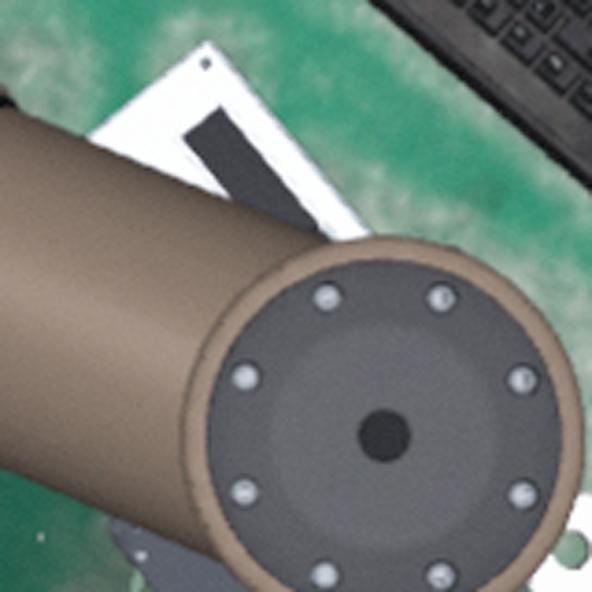

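>>> play_rows(
  deltas=[
    [0.0019, 0.0016, 0, 0, 0, 0],
    [0.0019, 0.0016, 0, 0, 0, 0],
    [0.0019, 0.0016, 0, 0, 0, 0],
    [0.0019, 0.0016, 0, 0, 0, 0],
    [0.0019, 0.0016, 0, 0, 0, 0],
    [0.0019, 0.0016, 0, 0, 0, 0],
    [0.0019, 0.0016, 0, 0, 0, 0],
    [0, 0, 0, 0, 0, 0],
    [0, 0, 0, 0, 0, 0],
  ],
)

```text
clock: 2.75
tool_pos: [0.3559, -0.3329, 0.0795]
orientation: [180.0, -0.0, -139.0]
force: [-0.9, 0.4, -0.6]
opening: 0.001
gripper_force: 0.0
```

```bash
cat >> h.py <<'E'
Y=np.array([.75507,.65564]);X=np.array([Y[1],-Y[0]]);O=np.array([.42461,-.30966])
def st(tag):
    im,d=snapshot("scene");c=camera_model("scene")
    blobs(im,(5,130,80),(20,255,255),c,[.08])
    P=[];F=[]
    for i in range(4):
        s=get_obs();P.append(s['tool_pos']);F.append(s['force']);snapshot("scene") if i<3 else 0
    p=np.mean(P,0);f=np.mean(F,0);print("x,y',z",((p[:2]-O)@X*1e3).round(1),((p[:2]-O)@Y*1e3).round(1),p[2].round(4),"F along",(f[:2]@Y).round(2),"side",(f[:2]@X).round(2),"z",f[2].round(2),s['clock'])
    if tag: cv2.imwrite(f"pics/{tag}.png",cv2.resize(im[130:290,190:370],None,fx=3.7,fy=3.7,interpolation=2)[:600,:800])
E
python3 -c "
from h import *
st('s1')"
```

```text
[248 158  24   5  48] [260.7 160. ] [array([ 0.4285, -0.2377,  0.08  ])]
x,y',z -27.5 -67.2 0.0795 F along 0.1 side 0.1 z -0.37 2.95
```

View pics/s1.png

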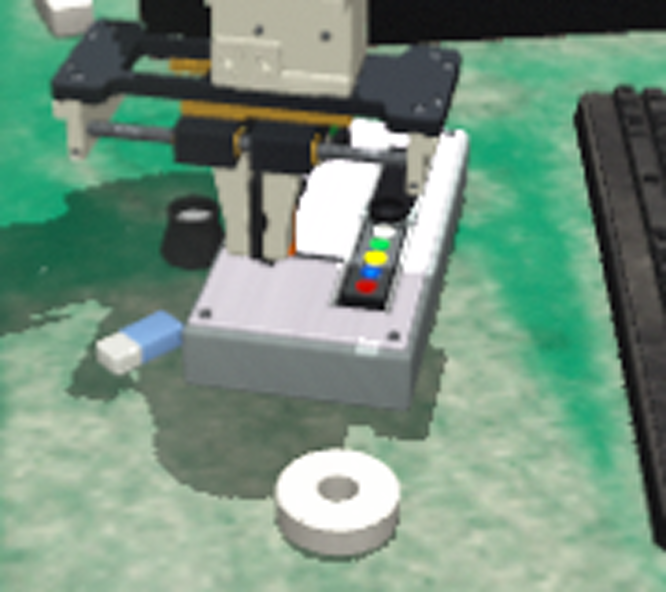

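The fingers are behind the lever. The red filter dot at crop (366,287), which moves with the lever, is visible, so I'll use it to read the travel.

```bash
cat >> h.py <<'E'
def lev():
    im,d=snapshot("scene");c=camera_model("scene");h=cv2.cvtColor(im,cv2.COLOR_BGR2HSV)
    for n,lo,hi in(("red",(170,120,80),(179,255,255)),("red0",(0,150,80),(5,255,255)),("yel",(22,150,120),(34,255,255)),("blu",(100,140,100),(118,255,255))):
        m=cv2.inRange(h,lo,hi);k=np.zeros_like(m);k[175:220,270:325]=255;m&=k
        M=cv2.moments(m,True)
        if M['m00']>3:
            p=onz(c,M['m10']/M['m00'],M['m01']/M['m00'],.045)[:2]-O;print(n,M['m00'],"x",(p@X*1e3).round(1),"y",(p@Y*1e3).round(1))
E
python3 -c "
from h import *
lev()"
```

```text
red0 16.0 x 28.9 y -64.5
yel 15.0 x 29.0 y -35.5
blu 15.0 x 28.8 y -50.7
```

>>> play_rows(
  deltas=[
    [0.00095, 0.0008, 0, 0, 0, 0],
    [0.00095, 0.0008, 0, 0, 0, 0],
    [0.00095, 0.0008, 0, 0, 0, 0],
    [0.00095, 0.0008, 0, 0, 0, 0],
    [0.00095, 0.0008, 0, 0, 0, 0],
    [0.00095, 0.0008, 0, 0, 0, 0],
    [0.00095, 0.0008, 0, 0, 0, 0],
    [0.00095, 0.0008, 0, 0, 0, 0],
    [0, 0, 0, 0, 0, 0],
  ],
)

```text
clock: 3.9
tool_pos: [0.3618, -0.3279, 0.0795]
orientation: [180.0, -0.0, -139.1]
force: [-1.9, -3.0, 0.5]
opening: 0.0006
gripper_force: 1.7
```

```bash
python3 -c "
from h import *
lev();st('')"
```

```text
red0 16.0 x 28.4 y -63.2
yel 19.0 x 28.9 y -33.9
blu 14.0 x 29.1 y -48.5
x,y',z -27.4 -59.4 0.0796 F along -4.04 side 0.63 z 0.71 4.15
```

>>> play_rows(
  deltas=[
    [0.00095, 0.0008, 0, 0, 0, 0],
    [0.00095, 0.0008, 0, 0, 0, 0],
    [0.00095, 0.0008, 0, 0, 0, 0],
    [0.00095, 0.0008, 0, 0, 0, 0],
    [0.00095, 0.0008, 0, 0, 0, 0],
    [0.00095, 0.0008, 0, 0, 0, 0],
    [0, 0, 0, 0, 0, 0],
  ],
)

```text
clock: 4.85
tool_pos: [0.3671, -0.3238, 0.0796]
orientation: [-180.0, 0.0, -139.0]
force: [1.3, -0.8, 0.1]
opening: 0.0004
gripper_force: 0.0
```

```bash
python3 -c "
from h import *
lev();st('')"
```

```text
red 4.0 x 30.3 y -49.2
red0 13.0 x 28.7 y -51.3
yel 18.0 x 29.2 y -22.0
blu 14.0 x 29.3 y -37.3
x,y',z -27.2 -53.1 0.0796 F along 0.23 side 0.12 z 0.13 5.1
```

First click is done. Next, 14 mm at the same pace.

>>> play_rows(
  deltas=[
    [0.0019, 0.0016, 0, 0, 0, 0],
    [0.0019, 0.0016, 0, 0, 0, 0],
    [0.00095, 0.0008, 0, 0, 0, 0],
    [0.00095, 0.0008, 0, 0, 0, 0],
    [0.00095, 0.0008, 0, 0, 0, 0],
    [0.00095, 0.0008, 0, 0, 0, 0],
    [0.00095, 0.0008, 0, 0, 0, 0],
    [0.00095, 0.0008, 0, 0, 0, 0],
    [0, 0, 0, 0, 0, 0],
  ],
)

```text
clock: 6.0
tool_pos: [0.3739, -0.3177, 0.0796]
orientation: [180.0, -0.0, -139.1]
force: [-2.5, -4.6, 1.7]
opening: 0.0001
gripper_force: 2.3
```

>>> play_rows(
  deltas=[
    [0.00095, 0.0008, 0, 0, 0, 0],
    [0.00095, 0.0008, 0, 0, 0, 0],
    [0.00095, 0.0008, 0, 0, 0, 0],
    [0.00095, 0.0008, 0, 0, 0, 0],
    [0, 0, 0, 0, 0, 0],
  ],
)

```text
clock: 6.5
tool_pos: [0.3776, -0.3148, 0.0796]
orientation: [-180.0, 0.0, -139.0]
force: [0.3, 0.3, 0.4]
opening: 0.0006
gripper_force: 0.0
```

```bash
python3 -c "
from h import *
lev();st('')"
```

```text
red 4.0 x 27.0 y -33.0
red0 13.0 x 28.9 y -37.8
yel 16.0 x 29.0 y -8.3
blu 16.0 x 29.4 y -23.9
x,y',z -27.0 -39.1 0.0796 F along 0.11 side 0.58 z -0.39 6.75
```

Second click is done. Third, with the last part in smaller steps.

>>> play_rows(
  deltas=[
    [0.0019, 0.0016, 0, 0, 0, 0],
    [0.0019, 0.0016, 0, 0, 0, 0],
    [0.00095, 0.0008, 0, 0, 0, 0],
    [0.00095, 0.0008, 0, 0, 0, 0],
    [0.00095, 0.0008, 0, 0, 0, 0],
    [0.00095, 0.0008, 0, 0, 0, 0],
    [0.00095, 0.0008, 0, 0, 0, 0],
    [0.00095, 0.0008, 0, 0, 0, 0],
    [0, 0, 0, 0, 0, 0],
  ],
)

```text
clock: 7.65
tool_pos: [0.3845, -0.3087, 0.0796]
orientation: [180.0, -0.0, -139.1]
force: [-2.5, -4.1, 1.4]
opening: 0.0003
gripper_force: 2.3
```

>>> play_rows(
  deltas=[
    [0.00095, 0.0008, 0, 0, 0, 0],
    [0.00095, 0.0008, 0, 0, 0, 0],
    [0.0008, 0.0007, 0, 0, 0, 0],
    [0.0007, 0.0006, 0, 0, 0, 0],
    [0, 0, 0, 0, 0, 0],
  ],
)

```text
clock: 8.15
tool_pos: [0.388, -0.3061, 0.0796]
orientation: [-180.0, 0.0, -139.0]
force: [-1.1, -0.0, 0.1]
opening: 0.0005
gripper_force: 0.0
```

```bash
python3 -c "
from h import *
lev();st('')"
```

```text
red0 13.0 x 29.0 y -23.4
blu 17.0 x 29.0 y -7.9
[257 148  21   5  30] [267.6 149.8] [array([ 0.4697, -0.2078,  0.08  ])]
x,y',z -26.8 -25.6 0.0796 F along 0.24 side -0.26 z 0.16 8.4
```

>>> play_rows(
  deltas=[
    [-0.0076, -0.0064, 0, 0, 0, 0],
    [-0.0076, -0.0064, 0, 0, 0, 0],
    [0, 0, 0.0417, 0, 0, 0],
    [0, 0, 0.0417, 0, 0, 0],
    [0, 0, 0.0417, 0, 0, 0],
    [0.028, 0.0248, 0, 0, 0, 0],
    [0.028, 0.0248, 0, 0, 0, 0],
    [0.028, 0.0248, 0, 0, 0, 0],
    [0.028, 0.0248, 0, 0, 0, 0],
    [0, 0, 0, 0, 0, 0],
  ],
)

```text
clock: 9.4
tool_pos: [0.4667, -0.2361, 0.1796]
orientation: [-180.0, 0.0, -138.9]
force: [-0.2, -1.2, 0.0]
opening: 0.0003
gripper_force: 0.0
```

```bash
python3 -c "
from h import *
lev();st('s2')"
```

```text
red0 13.0 x 29.0 y -23.4
blu 16.0 x 29.0 y -8.3
[261 169  14  20 233] [267.5 178. ] [array([ 0.3936, -0.3078,  0.08  ])]
x,y',z -28.5 77.3 0.1794 F along -0.41 side 0.28 z 0.07 9.65
```

View pics/s2.png

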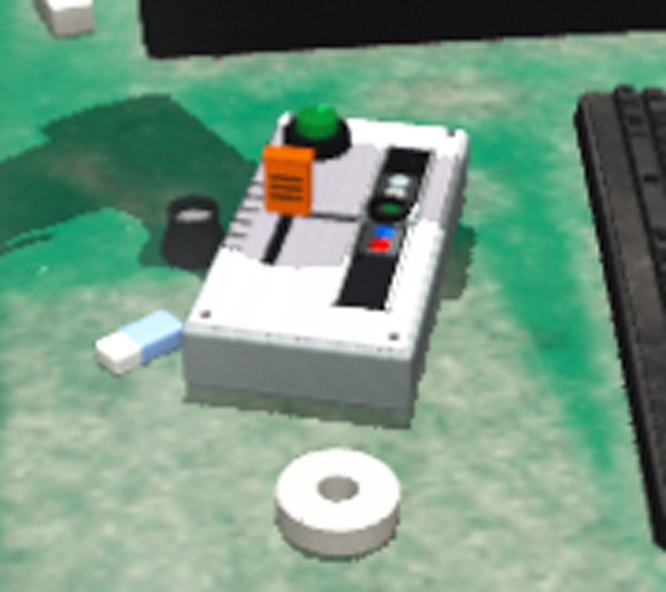

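The picture shows the lever at crop (288,180), in the third click, with the gripper clear of it. Now the press.

>>> play_rows(
  deltas=[
    [0, 0, -0.0364, 0, 0, 0],
    [0, 0, -0.0364, 0, 0, 0],
    [0, 0, -0.0364, 0, 0, 0],
    [0, 0, -0.0013, 0, 0, 0],
    [0, 0, -0.0013, 0, 0, 0],
    [0, 0, -0.0013, 0, 0, 0],
    [0, 0, -0.0013, 0, 0, 0],
    [0, 0, -0.0013, 0, 0, 0],
    [0, 0, -0.0013, 0, 0, 0],
    [0, 0, 0, 0, 0, 0],
  ],
)

```text
clock: 10.65
tool_pos: [0.4652, -0.2372, 0.0863]
orientation: [-180.0, 0.0, -139.0]
force: [0.2, 0.5, 0.8]
opening: 0.0006
gripper_force: 0.7
```

>>> play_rows(
  deltas=[
    [0, 0, -0.0013, 0, 0, 0],
    [0, 0, -0.0013, 0, 0, 0],
    [0, 0, -0.0013, 0, 0, 0],
    [0, 0, 0, 0, 0, 0],
  ],
)

```text
clock: 11.05
tool_pos: [0.4652, -0.2372, 0.083]
orientation: [-180.0, 0.0, -139.0]
force: [0.3, 1.0, 2.7]
opening: 0.0003
gripper_force: 1.6
```

>>> play_rows(
  deltas=[
    [0, 0, -0.0013, 0, 0, 0],
    [0, 0, -0.0013, 0, 0, 0],
    [0, 0, 0, 0, 0, 0],
  ],
)

```text
clock: 11.35
tool_pos: [0.4652, -0.2372, 0.0809]
orientation: [-180.0, 0.0, -139.0]
force: [-0.4, 1.4, 4.5]
opening: 0.0006
gripper_force: 2.2
```

>>> play_rows(
  deltas=[
    [0, 0, -0.001, 0, 0, 0],
    [0, 0, 0, 0, 0, 0],
  ],
)

```text
clock: 11.55
tool_pos: [0.4652, -0.2372, 0.0803]
orientation: [-180.0, 0.0, -139.0]
force: [0.5, 1.2, 6.1]
opening: 0.0002
gripper_force: 3.0
```

>>> play_rows(
  deltas=[
    [0, 0, -0.001, 0, 0, 0],
    [0, 0, 0, 0, 0, 0],
  ],
)

```text
clock: 11.75
tool_pos: [0.4652, -0.2372, 0.0802]
orientation: [-180.0, 0.0, -139.0]
force: [-1.4, 3.2, 14.5]
opening: 0.0001
gripper_force: 6.6
```

The force rose sharply from 6 to 14.5 N, so the button is on its stop. Release and retract.

>>> play_rows(
  deltas=[
    [0, 0, 0.01, 0, 0, 0],
    [0, 0, 0.03, 0, 0, 0],
    [0, 0, 0.05, 0, 0, 0],
    [0, 0, 0.05, 0, 0, 0],
    [0, 0, 0, 0, 0, 0],
    [0, 0, 0, 0, 0, 0],
    [0, 0, 0, 0, 0, 0],
  ],
)

```text
clock: 12.45
tool_pos: [0.464, -0.2369, 0.1901]
orientation: [179.9, -0.1, -139.1]
force: [0.9, 0.2, -0.3]
opening: 0.0005
gripper_force: 0.0
```

```bash
python3 -c "
from h import *
lev();st('')
im,_=snapshot('scene');blobs(im[150:180,265:290],(45,150,30),(75,255,200),camera_model('scene'),[],10)
a=cv2.imread('pics/s2.png');b=cv2.resize(im[130:290,190:370],None,fx=3.7,fy=3.7,interpolation=2)
print(cv2.absdiff(a,b)[80:600,80:460].mean())
cv2.imwrite('pics/s3.png',b)"
```

```text
red0 12.0 x 29.1 y -23.0
blu 16.0 x 29.0 y -8.3
[261 169  14  20 233] [267.5 178. ] [array([ 0.3936, -0.3078,  0.08  ])]
x,y',z -28.8 77.6 0.1901 F along -0.49 side -0.04 z 0.01 12.7
[ 5  8 12 10 94] [10.2 12.7] []
1.1270593475877193
```

View pics/s3.png

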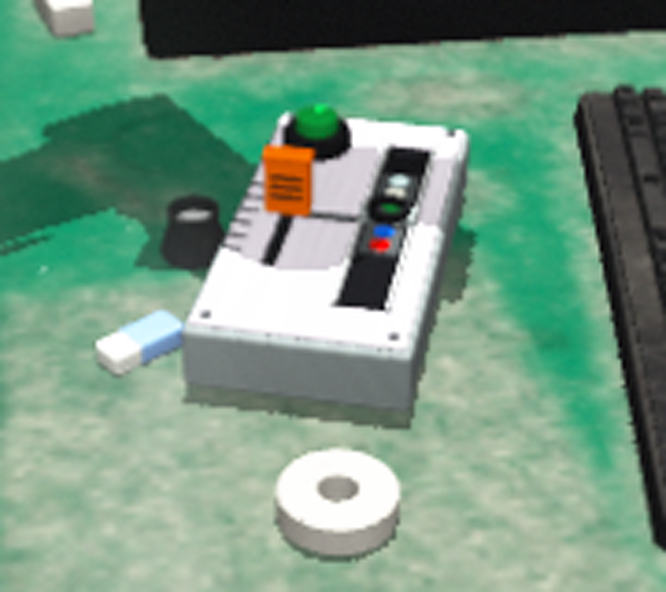

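The picture matches the one taken before the press: button up at (318,120), lever in the third click, bystanders unmoved.

```bash
python3 -c "
from plant import *
print(close_job())"
```

```text
the job is handed in; nothing more can be done
None
```

The job is handed in at about 13 s: the lever sits in the third click, the button was pressed to its stop and came back up, and the ring gauge, loupe and eraser are where they started; no verdict was shown.

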